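Tip the jar crate over its stop and fill it

TASK

The five-cell jar crate stands on its end: bring it square up against the wooden stop batten, still upright, and then tip it by its top over the batten, about its butted bottom edge, so that it lies flat with its cells facing up, its end still at the batten. Then stand every jar on the bench upright in the crate, one to a cell and right down on the cell floor; any jar may go in any cell. Leave the screw carton, tape measure and cast block where they are.

Things in the scene. Friction and masses are not known exactly. Their poses are not given: they have to be found in the camera images.
- stop: Pale wooden stop batten screwed to the bench: 150 long (its x), 22 wide (its y), 9 high (mm); it cannot move. Origin: centre of its underside; z up. The crate stands on its +y side; the face it is to butt is the plane y = +11 mm.
- crate: Plywood 5-cell crate, 0.6 to 0.95 kg, 58 x 50 x 274 mm, at first standing on end 20 to 50 mm short of the stop. Origin: centre of that end; z along its length (up while standing), x across its 58 mm width, y out of the open mouth: rim at y +25, underside (towards the stop) at y -25 mm. Walls 4, floor 6 mm. Overbalances at 10 degrees. Lying: y up, rim 62, cell floors 18 mm high.
- crate_toe (a point): Point on the crate: middle of the bottom edge nearest the stop (crate x 0, y -25, z 0 mm), the edge that butts the stop and about which it tips. Two feet across the underside (crate z 45 and 235 mm) stand out 12 mm, so that the crate lies level, clear over the 9 mm batten.
- cell_0 (a point): Centre of the inner floor of cell 0 (crate x 0, y -19 mm, z 29 mm); cell clear size 50 x 50 mm, 44 deep; a jar's origin comes here. Axes as the crate's.
- cell_1 (a point): Centre of the inner floor of cell 1 (crate x 0, y -19 mm, z 83 mm); cell clear size 50 x 50 mm, 44 deep; a jar's origin comes here. Axes as the crate's.
- cell_2 (a point): Centre of the inner floor of cell 2 (crate x 0, y -19 mm, z 137 mm); cell clear size 50 x 50 mm, 44 deep; a jar's origin comes here. Axes as the crate's.
- cell_3 (a point): Centre of the inner floor of cell 3 (crate x 0, y -19 mm, z 191 mm); cell clear size 50 x 50 mm, 44 deep; a jar's origin comes here. Axes as the crate's.
- cell_4 (a point): Centre of the inner floor of cell 4 (crate x 0, y -19 mm, z 245 mm); cell clear size 50 x 50 mm, 44 deep; a jar's origin comes here. Axes as the crate's.
- jar_0: Small white jar with paper label, red lid and heavy dark metal foot (26 mm high), 42 mm diameter, 78 high, 0.2 kg, hard to tip over, standing loose on the bench; may be absent. Origin: centre of its underside, z up. Stands 34 mm out of the crate when in a cell.
- jar_1: Small white jar with paper label, blue lid and heavy dark metal foot (26 mm high), 42 mm diameter, 78 high, 0.2 kg, hard to tip over, standing loose on the bench; may be absent. Origin: centre of its underside, z up. Stands 34 mm out of the crate when in a cell.
- jar_2: Small white jar with paper label, yellow lid and heavy dark metal foot (26 mm high), 42 mm diameter, 78 high, 0.2 kg, hard to tip over, standing loose on the bench; may be absent. Origin: centre of its underside, z up. Stands 34 mm out of the crate when in a cell.
- jar_3: Small white jar with paper label, green lid and heavy dark metal foot (26 mm high), 42 mm diameter, 78 high, 0.2 kg, hard to tip over, standing loose on the bench; may be absent. Origin: centre of its underside, z up. Stands 34 mm out of the crate when in a cell.
- jar_4: Small white jar with paper label, white lid and heavy dark metal foot (26 mm high), 42 mm diameter, 78 high, 0.2 kg, hard to tip over, standing loose on the bench; may be absent. Origin: centre of its underside, z up. Stands 34 mm out of the crate when in a cell.
- screw_carton: Open carton of screws, 86 x 106 x 66 mm. Bystander, loose, to be left where it is. Origin: centre of its underside.
- tape_measure: Black and yellow tape measure, 71 x 82 x 33 mm. Bystander, loose, to be left where it is. Origin: centre of its underside.
- cast_block: Grey cast block with a bore, 66 x 74 x 47 mm. Bystander, loose, to be left where it is. Origin: centre of its underside.
Things that resemble listed ones, but are neither listed nor needed, are in the scene too. Of the things like the jar_2, leave any that is orange or purple; of the rest the larger one is meant.

How it is judged (in metres and radians):
On the way, in this order (a step that is already met when the one before it is completed fails the run):
1. the crate stands upright with its bottom edge butted to the stop, square to it (y of crate_toe in the frame of stop between -0.006 and 0.018 m and x of crate_toe in the frame of stop between -0.04 and 0.04 m and angle between crate's own z axis and vertical below 0.1 rad and angle between the y axis of crate and the y axis of stop, either way round below 0.12 rad), for 0.1 s.
2. the crate tips over the stop, its bottom edge still butted (within about 1 cm) (y of crate_toe in the frame of stop between -0.006 and 0.022 m and x of crate_toe in the frame of stop between -0.04 and 0.04 m and angle between crate's own z axis and vertical between 0.35 and 1.2 rad).
3. the crate lies flat and at rest, cells up, its end at the stop (angle between crate's own y axis and vertical below 0.08 rad and angle between the z axis of crate and the y axis of stop, either way round below 0.2 rad and y of crate_toe in the frame of stop between -0.012 and 0.032 m and x of crate_toe in the frame of stop between -0.05 and 0.05 m and linear speed of crate below 0.02 m/s and angular speed of crate below 0.1 rad/s), for 0.2 s.
At the end, for the whole second after the job is handed in: Crate at rest, cells up (0.08 rad), square to the stop (0.2 rad), its end edge within about 2 cm of the stop face and 5 cm sideways of its middle; every jar present stands upright (0.15 rad) in its own cell, on the cell floor (7 mm), at rest (all of step 3 and angle between each of jar_0, jar_1, jar_2, jar_3, jar_4's own z axis and vertical below 0.15 rad and y of jar_0 in the frame of crate between -0.026 and -0.012 m and x of jar_0 in the frame of crate between -0.015 and 0.015 m and z of jar_0 in the frame of crate between 0 and 0.274 m and linear speed of each of jar_0, jar_1, jar_2, jar_3, jar_4 below 0.02 m/s and y of jar_1 in the frame of crate between -0.026 and -0.012 m and x of jar_1 in the frame of crate between -0.015 and 0.015 m and z of jar_1 in the frame of crate between 0 and 0.274 m and y of jar_2 in the frame of crate between -0.026 and -0.012 m and x of jar_2 in the frame of crate between -0.015 and 0.015 m and z of jar_2 in the frame of crate between 0 and 0.274 m and y of jar_3 in the frame of crate between -0.026 and -0.012 m and x of jar_3 in the frame of crate between -0.015 and 0.015 m and z of jar_3 in the frame of crate between 0 and 0.274 m and y of jar_4 in the frame of crate between -0.026 and -0.012 m and x of jar_4 in the frame of crate between -0.015 and 0.015 m and z of jar_4 in the frame of crate between 0 and 0.274 m); the robot touches nothing.
It fails at once if the screw carton is shifted by more than 5 cm (distance of screw_carton from where it was at the start of the episode above 0.05 m).
It fails at once if the tape measure is shifted by more than 5 cm (distance of tape_measure from where it was at the start of the episode above 0.05 m).
It fails at once if the cast block is shifted by more than 5 cm (distance of cast_block from where it was at the start of the episode above 0.05 m).
Of jar_0, jar_1, jar_2, jar_3, jar_4 only 3 to 5 are there at a start; the rules pass over those that are not, and their reading is None.
At some moment in a run one of jar_0, jar_1, jar_2, jar_3, jar_4 may be knocked a few centimetres aside while the robot is not near it.
It also fails if it takes over 210 s, if anything falls off the work surface, if the arm or the gripper's body presses on something with over 40 N, if the wrist force passes 120 N, or if a joint passes its speed limit or range.

ROBOT

A 6-joint arm with a two-finger parallel gripper is mounted at the origin on the work surface; the furniture and walls round the work are solid. World frame = base frame: x ahead of the robot, y to its left, z up, the work surface at z = 0. Lengths are in mm, angles in rad, forces in N, time in s.
With the tool pointing down it reaches from about 400 to 925 mm from the base axis. Payload 12.5 kg.
Tool frame: the origin (TCP) lies midway between the tips of the shut fingers; the grasp point (between the pads) lies 19 mm behind it; z points along the fingers, y is the line along which they close (so a half turn about z gives the same grasp; the last joint's range is limited). The gripper opens to 95 mm and grips with 3 to 60 N. Pads are 20 mm wide; open, the fingers measure 119 mm over their backs; the gripper's body (75 mm by 180 mm) begins 59 mm behind the grasp point.
Start: joints at [-1.404, 0.491, 1.559, -0, 1.092, -0.106], TCP at [168.416, -601.903, 175.561] pointing down, gripper open.
Joint ranges: [-3.1, 3.1], [-0.84, 2.19], [0.05, 2.79], [-1.13, 4.28], [0.06, 2.93], [-2.69, 2.69]. Speed limits (rad/s): [2.22, 2.22, 2.79, 3.14, 3.14, 3.14].

INTERFACE

Orientations are given as [roll, pitch, yaw] about the fixed x, y, z axes, in that order (R = Rz(yaw) Ry(pitch) Rx(roll)).
In Python, from cell import * gives the robot as it stands.
- The arm moves only by the tool servo_tool, never from a script. Its argument "moves" is one flat list of numbers, 5 for each row, row after row: the shift along the world's x, y, z as a fraction of full scale, then the turn about the world's z as a fraction of full scale, then the opening, from 0 (shut) to 1 (fully open). A call has 1 to 12 rows; each row is the pose to reach, as a shift and turn from the pose commanded when the call began, turning the shorter way round; what a row does not reach only later rows make up. Full scale, the value 1, is 400 mm for a shift and 180 degrees for a turn. A row lasts 1/12 s, in which the tool goes at most 41.7 mm and 7.16 degrees, less where a joint would pass 70% of its speed; a pose out of reach is approached as far as the arm can. A call with a number of a shift or a turn outside -1 to 1 is refused whole. A call with a gripper value outside its range is refused whole. The fingers move at their own pace and stop on an object; the grip force is fixed at half the most. Time passes only in rows, so rows that repeat a pose let the fingers close. It gives the time, the measured TCP pose, the force, the opening and the grip force at its end, in the units of the state.
- state(): the state, without advancing time (a new reading comes with each control period).
- read_camera(name): name is "scene" or "top" or "wrist"; returns (picture, depth): 420x560x3 uint8, blue, green, red; 420x560 float32, mm along the optical axis (not along the pixel's ray), 0 where there is no reading.
- get_calibration(name): a dict with "K" (3x3 intrinsics, pixels), "R" (3x3) and "t" (3): a world point X has camera coordinates R X + t. Camera axes: x right, y down, z forward; pixel columns grow to the right and rows downward; lengths in mm; the calibration is good to about 2 mm. A picture is of the moment at which its call begins: read the wrist's pose just before it. get_calibration takes no time and is no camera call; for the wrist camera it gives the pose at the moment of the call.
- job_done(): hands the job in; it is judged then, once.
The state is a dict: "t": time; "joints": joint angles; "qvel": joint speeds; "tau": joint torques, N m; "eef_pos": TCP position; "tcp_rot": TCP orientation; "ft_force": force on the tool from outside, world axes, zero at the start; "moment": the same for the moment, N m; "opening": opening from 0.0 (shut) to 1.0 (fully open); "grip_force": force on a finger pad.
Only numpy, scipy, OpenCV 4.12 (cv2) and the standard library are available. Lean on these libraries where they do the work, as an engineer would, in place of code of your own. Each camera call takes 0.05 s, during which the arm holds its last target. There are 200 camera calls.

## Working session

There is one attempt and no reset: what is moved stays moved. The work goes in short steps, Python scripts to look and compute and a tool call to move; the robot and the scene stay as the last step left them, time stands still between calls to the robot, and variables do not carry over. Pictures are saved under pics/ and viewed, at most 14 in all, crops included, and the job is handed in when it is done.

Besides the shell and the picture viewer there is one more tool, called after "Request:" in YAML: its name, and indented under it one key for each argument. servo_tool: Moves the arm, as the interface text tells. Its arguments: {"type":"object","properties":{"moves":{"type":"array"}},"required":["moves"]}

```bash
mkdir -p pics; ls
cat > h.py <<'E'
from cell import *
import numpy as np, cv2
def snap(n,f=None):
    c=get_calibration(n); p,d=read_camera(n)
    if f: cv2.imwrite('pics/'+f+'.png',p); np.savez('pics/'+f+'.npz',p=p,d=d,K=c['K'],R=c['R'],t=c['t'])
    return p,d,c
def ld(f):
    z=np.load('pics/'+f+'.npz'); return z['p'],z['d'],z
def ray(c,u,v):
    R=np.array(c['R']);t=np.array(c['t']).ravel();K=np.array(c['K'])
    return -R.T@t, R.T@np.linalg.inv(K)@np.array([u,v,1.])
def onz(c,u,v,z):
    o,r=ray(c,u,v); return o+r*(z-o[2])/r[2]
def pt(c,d,u,v):
    o,r=ray(c,u,v); return o+r*float(d[int(v),int(u)])
def cloud(c,d):
    R=np.array(c['R']);t=np.array(c['t']).ravel();K=np.array(c['K'])
    v,u=np.mgrid[:d.shape[0],:d.shape[1]]
    P=np.stack([u,v,np.ones_like(u)],-1)@np.linalg.inv(K).T*d[...,None]
    return (P-t)@R
E
python3 - <<'E'
from h import *
a=snap('scene','s0')[0];b=snap('top','t0')[0]
for n in('scene','top'):
    o,r=ray(get_calibration(n),280,210);print(n,o.round(),(r/np.linalg.norm(r)).round(2),get_calibration(n)['K'][0])
print(state())
E
```

```text
pics
scene [1171.  247.  913.] [-0.66 -0.19 -0.73] [433.21240127   0.         275.05656184]
top [ 377.   22. 1084.] [ 0.17  0.01 -0.98] [429.10782309   0.         280.11632969]
{'t': 0.1, 'joints': array([-1.40362389e+00,  4.91478979e-01,  1.55943543e+00,  4.09038393e-05,
        1.09168106e+00, -1.05600221e-01]), 'qvel': array([-0.00052389, -0.00141701, -0.00129702,  0.00140893,  0.00045719,
        0.00105987]), 'tau': array([ 2.27859397e-03, -6.13620329e+01, -2.58606756e+01,  6.93182275e-02,
        4.70110809e-02, -3.86137253e-05]), 'eef_pos': array([ 168.36394383, -601.61426112,  175.0166528 ]), 'tcp_rot': array([-3.14059924e+00, -1.41778483e-04,  2.72753712e-01]), 'ft_force': array([ 0.51877455,  0.17908441, -0.16535385]), 'moment': array([0.02623217, 0.02422001, 0.01795897]), 'grip_force': 0.0, 'opening': 1.00209320701291}
```

View pics/s0.png

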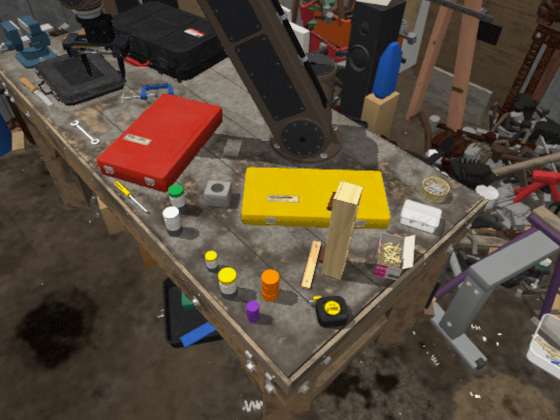

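View pics/t0.png

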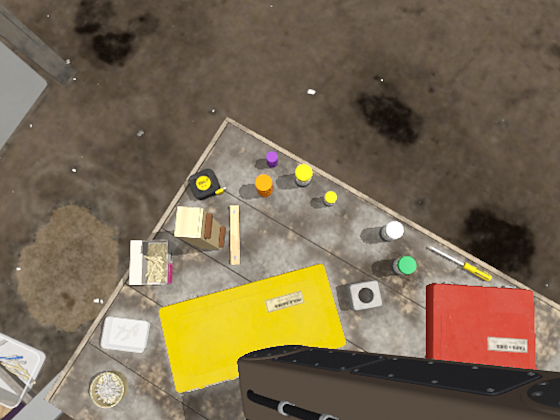

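The scene shows a yellow-lid large jar at scene (228,280)/top (303,175), a small yellow one at top (330,198), orange at top (264,185), purple at top (272,159), a white jar at top (393,231) and a green jar at top (405,265). The crate is at top (200,228) and the batten at top (235,235).

The jar_2 candidates are large yellow, small yellow, orange and purple. The large yellow one fits, because orange and purple are ruled out and it is the larger of the rest. I'll confirm that in a crop.

Run:
```python
from h import *
p,d,c=ld('t0'); p2,d2,c2=ld('s0')
a=cv2.resize(p[100:330,80:440],None,fx=2.2,fy=2.2,interpolation=cv2.INTER_CUBIC); cv2.imwrite('pics/t0c.png',a)
for n,(P,D,C) in dict(t=(p,d,c),s=(p2,d2,c2)).items():
    X=cloud(C,D); h=cv2.cvtColor(P,cv2.COLOR_BGR2HSV)
    for nm,lo,hi in(('yel',(24,150,90),(34,255,255)),('grn',(50,120,50),(85,255,255)),('org',(8,180,120),(20,255,255)),('wht',(0,0,190),(179,30,255))):
        m=cv2.inRange(h,lo,hi)*((X[...,2]>-20)&(X[...,2]<320)&(D>0)).astype(np.uint8)
        k,l,s,ce=cv2.connectedComponentsWithStats(m)
        for i in range(1,k):
            if 40<s[i,4]<4000:
                q=X[l==i]; zt=np.percentile(q[:,2],90); qq=q[q[:,2]>zt-4]
                print(n,nm,ce[i].round(),s[i,4],'ztop',zt.round(1),'c',((qq.max(0)+qq.min(0))/2).round(),'size',np.ptp(qq,0).round())
    # tall points = crate top
    m=(X[...,2]>255)&(X[...,2]<300)&(X[...,1]>0)&(X[...,0]>400)
    q=X[m]; print(n,'crate top',len(q),q.min(0).round(),q.max(0).round(),np.median(q,0).round(1),cv2.minAreaRect(q[:,:2].astype(np.float32)))
```

```text
t yel [303. 172.] 225 ztop 81.3 c [646. -23.  81.] size [38. 36.  7.]
t yel [203. 182.] 172 ztop 35.3 c [630. 228.  34.] size [34. 36.  6.]
t yel [330. 197.] 108 ztop 57.7 c [592. -90.  57.] size [26. 27.  7.]
t yel [476. 272.] 159 ztop 21.6 c [ 417. -452.   21.] size [41. 62.  6.]
t grn [406. 265.] 257 ztop 81.2 c [ 428. -264.   80.] size [37. 38.  6.]
t org [265. 192.] 94 ztop 76.8 c [607.  73.  77.] size [14. 36.  9.]
t wht [392. 228.] 308 ztop 80.5 c [ 509. -238.   80.] size [39. 40.  7.]
t wht [136. 264.] 521 ztop 65.6 c [427. 379.  66.] size [102.  17.   9.]
t wht [447. 255.] 105 ztop 15.5 c [ 456. -380.   14.] size [41. 79.  5.]
t wht [366. 295.] 483 ztop 50.3 c [ 357. -173.   50.] size [66. 71.  7.]
t wht [182. 296.] 60 ztop 2.8 c [348. 276.   2.] size [25. 29.  6.]
t wht [125. 334.] 1477 ztop 40.3 c [258. 398.  41.] size [ 79. 106.  10.]
t wht [385. 332.] 53 ztop 3.3 c [ 269. -226.    2.] size [22. 17.  5.]
t wht [507. 344.] 389 ztop 67.7 c [ 252. -489.   67.] size [30. 86.  6.]
t wht [108. 388.] 321 ztop 29.7 c [134. 429.  30.] size [66. 57.  9.]
t crate top 853 [464. 178. 
[... 328 characters left out ...]
1.  78.] size [42. 41.  6.]
s yel [332. 307.] 189 ztop 34.3 c [629. 228.  34.] size [38. 38.  7.]
s grn [175. 190.] 154 ztop 79.2 c [ 431. -261.   78.] size [40. 40.  7.]
s org [270. 285.] 488 ztop 78.7 c [623.  76.  78.] size [40. 40.  7.]
s wht [ 85. 132.] 84 ztop 5.8 c [ 210. -730.    5.] size [ 88. 149.   6.]
s wht [420. 215.] 810 ztop 38.8 c [261. 399.  38.] size [ 79. 104.   7.]
s wht [170. 212.] 142 ztop 79.7 c [ 510. -236.   79.] size [39. 39.  6.]
s wht [408. 251.] 256 ztop 62.6 c [426. 380.  62.] size [97. 13.  8.]
s crate top 588 [464. 180. 255.] [526. 233. 277.] [505.1 206.8 273.2] ((495.55780029296875, 206.6971893310547), (49.978946685791016, 60.92204284667969), 86.583251953125)
```

View pics/t0c.png

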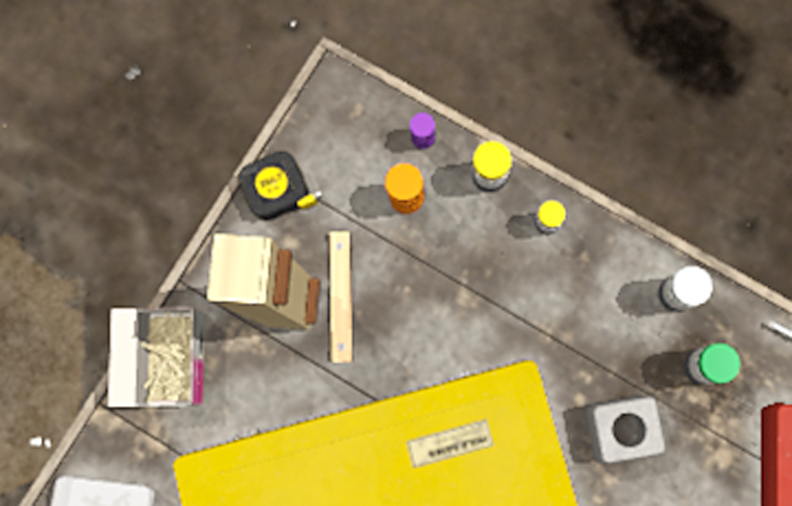

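The crop confirms it: crop (491,160) is the larger yellow-lidded jar (42 mm wide, 79 high), and the small one at (551,215) is only 57 high. Next I measure the batten, the yellow case and the crate faces.

Run:
```python
from h import *
for n in 'ts':
    P,D,C=ld(n+'0'); X=cloud(C,D)
    # batten by saturated wood colour & height
    h=cv2.cvtColor(P,cv2.COLOR_BGR2HSV)
    m=((X[...,2]>5)&(X[...,2]<17)&(X[...,0]>390)&(X[...,0]<600)&(X[...,1]>60)&(X[...,1]<170)&(D>0)&(h[...,2]>120)).astype(np.uint8)
    k,l,s,ce=cv2.connectedComponentsWithStats(m); i=1+np.argmax(s[1:,4])
    q=X[l==i]; ct=cv2.minAreaRect(np.argwhere(l==i)[:,::-1].astype(np.float32)); b=cv2.boxPoints(ct)
    print(n,'batten',s[i],np.median(q[:,2]),[onz(C,*u,9)[:2].round() for u in b],cv2.minAreaRect(q[:,:2].astype(np.float32)))
    m=(X[...,0]<560)&(X[...,0]>200)&(X[...,1]<330)&(X[...,1]>-150)&(D>0)&(cv2.inRange(h,(20,150,90),(34,255,255))>0)&(X[...,2]>15)&(X[...,2]<90)
    q=X[m]; print('case',np.percentile(q[:,2],[50,95]).round(),cv2.boxPoints(cv2.minAreaRect(q[:,:2].astype(np.float32))).round())
    # crate sides: points z 60..240
    for z in(60,150,220):
        m=(abs(X[...,2]-z)<15)&(abs(X[...,0]-495)<60)&(abs(X[...,1]-200)<70)&(D>0); q=X[m]
        if len(q): print('crate z',z,len(q),q.min(0).round(),q.max(0).round())
    # top face edge fit
    m=(abs(X[...,2]-274)<8)&(abs(X[...,0]-495)<60)&(abs(X[...,1]-200)<70)
    px=np.argwhere(m)[:,::-1].astype(np.float32); b=cv2.boxPoints(cv2.minAreaRect(px)); print([onz(C,*u,274)[:2].round(1) for u in b])
```

```text
t batten [230 206  10  60 513] 9.522620868089318 [array([575., 161.]), array([576., 139.]), array([426., 132.]), array([426., 153.])] ((500.9277038574219, 146.33181762695312), (149.65232849121094, 22.53610610961914), 3.1019246578216553)
case [48. 51.] [[ 129.  265.]
 [ 241. -127.]
 [ 434.  -72.]
 [ 321.  321.]]
crate z 60 164 [464. 166.  45.] [520. 228.  74.]
crate z 150 82 [464. 177. 136.] [521. 229. 164.]
crate z 220 53 [464. 167. 206.] [521. 229. 235.]
[array([465.8, 230.5]), array([524.7, 229.5]), array([521.5, 177. ]), array([462.7, 178.6])]
s batten [302 241  19  47 388] 8.683802474666344 [array([580., 142.]), array([430., 133.]), array([430., 156.]), array([579., 163.])] ((504.49053955078125, 149.06686401367188), (150.61260986328125, 21.586734771728516), 2.662410259246826)
case [46. 49.] [[ 128.  267.]
 [ 238. -126.]
 [ 437.  -70.]
 [ 327.  323.]]
crate z 60 227 [469. 169.  45.] [528. 233.  75.]
crate z 150 200 [470. 180. 135.] [527. 233. 165.]
crate z 220 260 [469. 169. 205.] [528. 233. 235.]
[array([531. , 180.8]), array([465.5, 178.5]), array([468.6, 233.1]), array([533.2, 232.9])]
```

Request:
servo_tool:
  moves: [0.8, 1, 0.4, 0.4, 1, 0.8, 1, 0.4, 0.4, 1, 0.8, 1, 0.4, 0.4, 1, 0.8, 1, 0.4, 0.4, 1, 0.8, 1, 0.4, 0.4, 1, 0.8, 1, 0.4, 0.4, 1, 0.8, 1, 0.4, 0.4, 1, 0.8, 1, 0.4, 0.4, 1, 0.8, 1, 0.4, 0.4, 1, 0.8, 1, 0.4, 0.4, 1, 0.8, 1, 0.4, 0.4, 1, 0.8, 1, 0.4, 0.4, 1]

```text
t: 1.1
eef_pos: [467.3, -227.3, 325.2]
tcp_rot: [-3.141, -0.0, 1.531]
ft_force: [0.0, -1.8, -0.5]
opening: 1.0
grip_force: 0.0
```

Request:
servo_tool:
  moves: [0.07, 0.6, 0, 0, 1, 0.07, 0.6, 0, 0, 1, 0.07, 0.6, 0, 0, 1, 0.07, 0.6, 0, 0, 1, 0.07, 0.6, 0, 0, 1, 0.07, 0.6, 0, 0, 1, 0.07, 0.6, 0, 0, 1, 0.07, 0.6, 0, 0, 1, 0.07, 0.6, 0, 0, 1]

```text
t: 1.85
eef_pos: [494.4, 10.5, 324.4]
tcp_rot: [-3.141, 0.0, 1.53]
ft_force: [-0.3, -0.9, -0.4]
opening: 0.999
grip_force: 0.0
```

Run:
```python
from h import *
print(state()['eef_pos'],state()['tcp_rot'],state()['joints'])
p,d,c=snap('top','t1'); w,dw,cw=snap('wrist','w1')
cv2.imwrite('pics/v1.png',np.hstack([cv2.resize(p,(400,300)),cv2.resize(w,(400,300))]))
```

```text
[494.4468471   10.51633002 324.4249071 ] [-3.14119125e+00  2.61760956e-04  1.53004374e+00] [-1.12198128e-01  1.73354932e-01  1.63680776e+00 -2.98222743e-04
  1.33181166e+00 -7.13748373e-02]
```

View pics/v1.png

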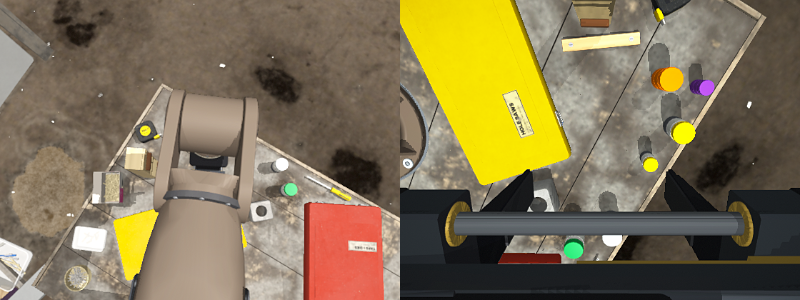

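The stacked view shows only three jars present: yellow, white and green. The wrist half shows the batten at the top, about (600,40), with the crate beyond it. I cross-check with wrist depth.

Run:
```python
from h import *
P,D,C=ld('w1'); X=cloud(C,D); h=cv2.cvtColor(P,cv2.COLOR_BGR2HSV)
m=((X[...,2]>5)&(X[...,2]<17)&(X[...,0]>390)&(X[...,0]<600)&(X[...,1]>60)&(X[...,1]<180)&(D>0)&(h[...,2]>120)).astype(np.uint8)
k,l,s,ce=cv2.connectedComponentsWithStats(m); i=1+np.argmax(s[1:,4])
b=cv2.boxPoints(cv2.minAreaRect(np.argwhere(l==i)[:,::-1].astype(np.float32)))
print(s[i],np.median(X[l==i][:,2]),[onz(C,*u,9)[:2].round(1) for u in b])
m=(X[...,2]>25)&(abs(X[...,0]-495)<60)&(X[...,1]>150)&(X[...,1]<240)&(D>0)
q=X[m];print(len(q),q.min(0).round(),q.max(0).round())
f=q[(abs(q[:,2]-80)<15)]
if len(f): print(f.min(0),f.max(0),np.polyfit(f[:,0],f[:,1],1))
h=cv2.cvtColor(P,cv2.COLOR_BGR2HSV)
for nm,lo,hi in(('yel',(24,150,90),(34,255,255)),('grn',(50,120,50),(85,255,255))):
    m=cv2.inRange(h,lo,hi)*((X[...,2]>60)&(X[...,2]<100)).astype(np.uint8)
    k,l,s,ce=cv2.connectedComponentsWithStats(m)
    for i in range(1,k):
        if s[i,4]>80:
            q=X[l==i];q=q[q[:,2]>np.percentile(q[:,2],90)-4];print(nm,ce[i].round(),np.median(q[:,2]),(q.max(0)+q.min(0))/2,np.ptp(q,0).round())
```

```text
[ 226   45  110   28 1902] 9.575169750466678 [array([428. , 154.6]), array([576.9, 161.8]), array([579.2, 139.7]), array([428.5, 132.3])]
1931 [464. 167.  28.] [522. 183. 167.]
[464.91456528 178.28011628  65.00633343] [522.37614747 182.35836748  94.96426587] [-6.03453821e-02  2.09886479e+02]
yel [378. 112.] 78.76384548504238 [621.47016448  73.43916369  79.05112665] [39. 38.  6.]
yel [396. 185.] 78.89074887628433 [647.2359     -22.51338703  78.66003596] [41. 40.  5.]
grn [243. 348.] 78.9047236264014 [ 428.18672404 -263.88907412   78.53717748] [41. 41.  5.]
```

Request:
servo_tool:
  moves: [0, 0.1, 0, 0, 1, 0, 0.2, 0, 0, 1, 0, 0.3, 0, 0, 1, 0, 0.4, 0, 0, 1, 0, 0.49, 0, 0, 1, 0, 0.49, 0, 0, 1, 0, 0.49, 0, 0, 1]

```text
t: 2.53
eef_pos: [494.6, 207.0, 324.2]
tcp_rot: [-3.141, 0.0, 1.531]
ft_force: [0.2, 0.2, -0.6]
opening: 1.001
grip_force: 0.0
```

Request:
servo_tool:
  moves: [0, -0.005, -0.08, 0, 1, 0, -0.005, -0.16, 0, 1, 0, -0.005, -0.23, 0, 1, 0, -0.005, -0.23, 0, 1, 0, -0.005, -0.23, 0, 0, 0, -0.005, -0.23, 0, 0, 0, -0.005, -0.23, 0, 0, 0, -0.005, -0.23, 0, 0, 0, -0.005, -0.23, 0, 0, 0, -0.005, -0.23, 0, 0]

```text
t: 3.37
eef_pos: [494.7, 204.8, 233.3]
tcp_rot: [3.14, -0.0, 1.53]
ft_force: [0.2, 0.1, 0.1]
opening: 0.638
grip_force: 0.0
```

Request:
servo_tool:
  moves: [0, 0, 0, 0, 0, 0, 0, 0, 0, 0, 0, 0, 0, 0, 0, 0, 0, 0, 0, 0, 0, 0, 0.01, 0, 0, 0, 0, 0.01, 0.01, 0, 0, -0.015, 0.01, 0.02, 0, 0, -0.03, 0.01, 0.029, 0, 0, -0.04, 0.01, 0.029, 0, 0, -0.05, 0.01, 0.029, 0, 0, -0.056, 0.01, 0.029, 0, 0, -0.056, 0.01, 0.029, 0]

```text
t: 4.37
eef_pos: [494.4, 182.0, 236.4]
tcp_rot: [-3.141, 0.0, 1.619]
ft_force: [1.1, -0.3, -6.4]
opening: 0.601
grip_force: 30.0
```

```bash
cat > chk.py <<'E'
from h import *
import sys
X=[];n=sys.argv[1]
print(state()['eef_pos'].round(1),state()['tcp_rot'].round(3),state()['opening'])
for v in('top','scene'):
    p,d,c=snap(v,n+v[0])
E
python3 chk.py a
python3 - <<'E'
from h import *
p,d,c=ld('as'); X=cloud(c,d)
for z in(20,80,150,220,270):
    m=(abs(X[...,2]-z)<10)&(abs(X[...,0]-495)<70)&(abs(X[...,1]-185)<60)&(d>0);q=X[m];print(z,len(q),np.percentile(q,2,axis=0).round(),np.percentile(q,98,axis=0).round())
cv2.imwrite('pics/as_c.png',cv2.resize(p[130:330,240:420],None,fx=2.5,fy=2.5))
E
```

```text
[494.4 182.  236.4] [-3.141  0.     1.619] 0.6008759571588982
20 145 [467. 140.  10.] [560. 211.  29.]
80 108 [520. 163.  70.] [525. 211.  89.]
150 126 [520. 163. 141.] [525. 210. 160.]
220 157 [468. 162. 210.] [525. 210. 229.]
270 247 [494. 161. 261.] [527. 209. 279.]
```

View pics/as_c.png

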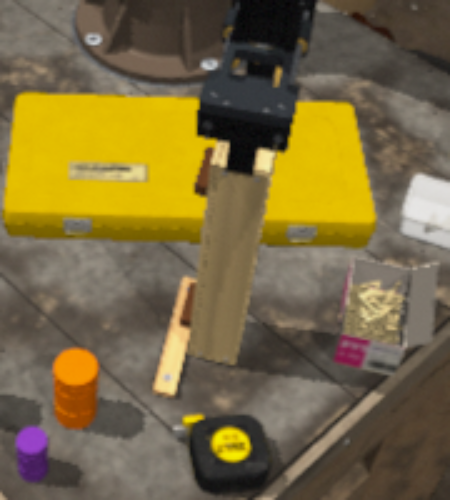

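The crate is held upright at crop (230,260) with its bottom edge at the batten, crop (180,330). I lower it and press it lightly home.

Request:
servo_tool:
  moves: [0, -0.003, -0.005, 0, 0, 0, -0.006, -0.01, 0, 0, 0, -0.006, -0.012, 0, 0, 0, -0.006, -0.012, 0, 0, 0, -0.006, -0.012, 0, 0, 0, -0.006, -0.012, 0, 0]

```text
t: 4.97
eef_pos: [495.2, 180.4, 233.4]
tcp_rot: [3.139, -0.001, 1.621]
ft_force: [-1.4, 1.1, 8.8]
opening: 0.598
grip_force: 30.0
```

Request:
servo_tool:
  moves: [0.003, -0.053, 0.006, 0, 0, 0.005, -0.107, 0.005, 0, 0, 0.008, -0.159, -0.002, 0, 0, 0.01, -0.211, -0.013, 0, 0, 0.013, -0.262, -0.028, 0, 0, 0.015, -0.312, -0.048, 0, 0, 0.018, -0.359, -0.072, 0, 0, 0.02, -0.404, -0.1, 0, 0, 0.022, -0.447, -0.132, 0, 0, 0.022, -0.447, -0.132, 0, 0]

```text
t: 5.8
eef_pos: [504.7, -2.5, 179.1]
tcp_rot: [3.139, 0.003, 1.619]
ft_force: [0.5, -5.4, 6.0]
opening: 0.584
grip_force: 30.0
```

```bash
python3 chk.py b
python3 - <<'E'
from h import *
p,d,c=ld('bs'); cv2.imwrite('pics/bs_c.png',cv2.resize(p[130:330,180:420],None,fx=2.5,fy=2.5))
E
```

```text
[504.7  -2.5 179.1] [3.139e+00 3.000e-03 1.619e+00] 0.584281981375105
```

View pics/bs_c.png

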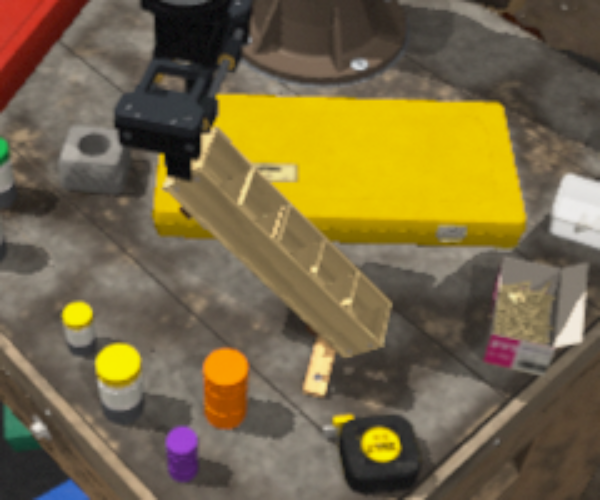

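The crate is leaning at about 45° and pivoting in the pads, with its bottom end still at the batten, crop (330,345). I check the toe.

Run:
```python
from h import *
p,d,c=ld('bs'); X=cloud(c,d)
q=X[(X[...,0]>460)&(X[...,0]<550)&(X[...,1]>-60)&(X[...,1]<230)&(X[...,2]>14)&(X[...,2]<290)&(d>0)]
# +x side wall plane: extreme x face
s=q[(q[:,0]>518)]
r=cv2.minAreaRect(s[:,1:].astype(np.float32));print(len(s),r,cv2.boxPoints(r).round(1).tolist())
```

```text
1714 ((80.99641418457031, 124.8676528930664), (66.61630249023438, 305.5487365722656), 42.29372024536133) [[-46.400001525878906, 215.5], [159.1999969482422, -10.600000381469727], [208.39999389648438, 34.29999923706055], [2.799999952316284, 260.29998779296875]]
```

Request:
servo_tool:
  moves: [0, -0.02, 0.015, 0, 0, 0, -0.02, 0.015, 0, 0, 0.004, -0.073, -0.047, 0, 0, 0.006, -0.128, -0.117, 0, 0, 0.008, -0.172, -0.193, 0, 0, 0.01, -0.198, -0.255, 0, 0, 0.011, -0.218, -0.319, 0, 0, 0.012, -0.229, -0.373, 0, 0, 0.012, -0.233, -0.403, 0, 0, 0.012, -0.233, -0.403, 0, 0]

```text
t: 6.73
eef_pos: [509.0, -94.4, 16.3]
tcp_rot: [3.141, 0.002, 1.621]
ft_force: [-0.4, -13.0, 1.0]
opening: 0.606
grip_force: 30.0
```

```bash
python3 chk.py c
python3 - <<'E'
from h import *
p,d,c=ld('cs'); X=cloud(c,d)
cv2.imwrite('pics/cs_c.png',cv2.resize(p[130:330,180:420],None,fx=2.5,fy=2.5))
q=X[(X[...,0]>440)&(X[...,0]<560)&(X[...,1]>-60)&(X[...,1]<230)&(X[...,2]>40)&(X[...,2]<90)&(d>0)]
print(q.min(0).round(),q.max(0).round(),cv2.boxPoints(cv2.minAreaRect(q[:,:2].astype(np.float32))).round())
for y in(-40,0,50,100,140):
    s=q[abs(q[:,1]-y)<8]; print(y,np.percentile(s[:,2],[50,95]).round(1))
E
```

```text
[509.  -94.4  16.3] [3.141e+00 2.000e-03 1.621e+00] 0.60587801543704
[465. -60.  40.] [539. 179.  74.] [[464. 176.]
 [476. -62.]
 [539. -59.]
 [527. 179.]]
-40 [61.5 72.1]
0 [58.1 70.3]
50 [56.  69.4]
100 [55.  67.9]
140 [55.4 66.4]
```

View pics/cs_c.png

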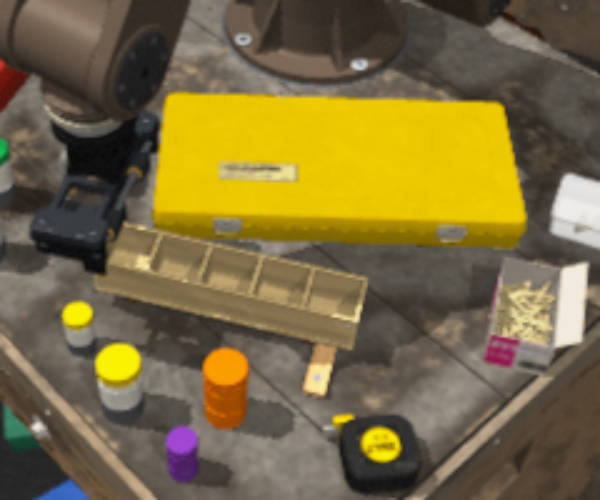

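The crate lies nearly flat, cells up, with its near end at about crop (365,310). That end is about 17 mm off the batten face and its foot is bearing on the batten, so I draw it 10 mm towards −y and release.

Request:
servo_tool:
  moves: [0.001, -0.012, 0.005, 0, 0, 0.001, -0.025, 0.005, 0, 0, 0.001, -0.027, 0, 0, 0, 0.001, -0.027, -0.005, 0, 0, 0.001, -0.027, -0.005, 0, 0, 0.001, -0.027, -0.005, 0, 0.8, 0.001, -0.027, -0.005, 0, 0.8, 0.001, -0.027, -0.005, 0, 0.8, 0.001, -0.027, -0.005, 0, 0.8, 0.001, -0.027, -0.005, 0, 0.8]

```text
t: 7.67
eef_pos: [508.6, -102.7, 15.9]
tcp_rot: [3.141, 0.0, 1.621]
ft_force: [0.4, -0.2, 0.1]
opening: 0.795
grip_force: 0.0
```

```bash
python3 chk.py d
cat > crate.py <<'E'
from h import *
import sys
for n in sys.argv[1:]:
    p,d,c=ld(n); X=cloud(c,d)
    m=((X[...,0]>440)&(X[...,0]<570)&(X[...,1]>-75)&(X[...,1]<230)&(X[...,2]>54)&(X[...,2]<72)&(d>0))
    q=X[m]
    print(n,cv2.boxPoints(cv2.minAreaRect(q[:,:2].astype(np.float32))).round(1).tolist())
    for y in(-60,-40,0,50,100,140):
        s=q[abs(q[:,1]-y)<8]; print(y,np.percentile(s[:,2],[50,90]).round(1),end=' ')
    print()
E
python3 crate.py ds dt
```

```text
[ 508.6 -102.7   15.9] [3.141 0.    1.621] 0.7949422654239883
ds [[465.3999938964844, 164.6999969482422], [476.79998779296875, -77.19999694824219], [538.7000122070312, -74.30000305175781], [527.4000244140625, 167.60000610351562]]
-60 [59.9 61.9] -40 [59.4 62.6] 0 [59.8 62.3] 50 [60.3 62.5] 100 [59.6 63.3] 140 [59.  61.3] 
dt [[465.70001220703125, 162.5], [475.3999938964844, -49.79999923706055], [533.7999877929688, -47.099998474121094], [524.0999755859375, 165.1999969482422]]Traceback (most recent call last):
  File "crate.py", line 9, in <module>
    s=q[abs(q[:,1]-y)<8]; print(y,np.percentile(s[:,2],[50,90]).round(1),end=' ')
                                  ~~~~~~~~~~~~~^^^^^^^^^^^^^^^^
    return _quantile_unchecked(
        a, q, axis, out, overwrite_input, method, keepdims, weights)
    return _ureduce(a,
                    func=_quantile_ureduce_func,
    ...<5 lines>...
                    overwrite_input=overwrite_input,
                    method=method)
    r = func(a, **kwargs)
    result = _quantile(arr,
                       quantiles=q,
    ...<2 lines>...
                       out=out,
                       weights=wgt)
    slices_having_nans = np.isnan(arr[-1, ...])
                                  ~~~^^^^^^^^^
IndexError: index -1 is out of bounds for axis 0 with size 0
```

The crate is flat with its rim at 62 mm and level. Its toe is about 17 mm in the stop frame, which is in tolerance. Next I lift and go above the yellow jar.

Request:
servo_tool:
  moves: [0, 0, 0.1, 0, 0.8, 0, 0, 0.2, 0, 0.8, 0, 0, 0.35, 0, 0.7, 0.08, 0.05, 0.35, 0, 0.7, 0.16, 0.1, 0.35, 0, 0.7, 0.24, 0.15, 0.35, 0, 0.7, 0.347, 0.2, 0.35, 0, 0.7, 0.347, 0.2, 0.35, 0, 0.7, 0.347, 0.2, 0.35, 0, 0.7, 0.347, 0.2, 0.35, 0, 0.7]

```text
t: 8.6
eef_pos: [646.6, -22.7, 155.2]
tcp_rot: [-3.14, -0.0, 1.621]
ft_force: [-0.6, -0.9, 0.9]
opening: 0.698
grip_force: 0.0
```

```bash
cat > jars.py <<'E'
from h import *
import sys
print(state()['eef_pos'].round(1),state()['tcp_rot'].round(3),state()['opening'],state()['t'])
for v in sys.argv[2:]:
    P,D,C=snap(v,sys.argv[1]+v[0]); X=cloud(C,D); h=cv2.cvtColor(P,cv2.COLOR_BGR2HSV)
    for nm,lo,hi in(('yel',(24,150,90),(34,255,255)),('grn',(50,120,50),(85,255,255)),('wht',(0,0,180),(179,30,255))):
        m=cv2.inRange(h,lo,hi)*((X[...,2]>66)&(X[...,2]<260)&(D>0)).astype(np.uint8)
        k,l,s,ce=cv2.connectedComponentsWithStats(m)
        for i in range(1,k):
            q=X[l==i]
            if s[i,4]<60: continue
            q=q[q[:,2]>np.percentile(q[:,2],90)-4]
            if 34<np.ptp(q[:,0])<50: print(v,nm,ce[i].round(),s[i,4],((q.max(0)+q.min(0))/2).round(1),np.median(q[:,2]).round(1),np.ptp(q,0).round())
E
python3 jars.py e top scene wrist; python3 crate.py es
```

```text
[646.6 -22.7 155.2] [-3.14  -0.     1.621] 0.6980504891211029 8.6
top grn [406. 265.] 246 [ 428.9 -264.4   80. ] 78.8 [39. 38.  7.]
top wht [394. 230.] 246 [ 509.4 -238.    80.2] 78.9 [38. 40.  7.]
scene yel [227. 276.] 237 [649.  -21.2  79.3] 77.9 [41. 40.  7.]
scene grn [176. 190.] 147 [ 429.9 -261.7   79. ] 77.5 [40. 40.  7.]
scene wht [170. 212.] 140 [ 511.3 -236.2   78.7] 78.0 [40. 40.  5.]
wrist yel [254.  85.] 1200 [621.8  64.8  78.8] 78.6 [39. 22.  5.]
wrist yel [281. 197.] 1977 [647.9 -22.4  78.4] 78.7 [41. 40.  5.]
es [[465.5, 164.6999969482422], [476.70001220703125, -68.4000015258789], [539.2000122070312, -65.4000015258789], [528.0, 167.6999969482422]]
-60 [59.6 62.7] -40 [59.9 63.1] 0 [60.2 63.1] 50 [60.6 62.4] 100 [59.2 61.8] 140 [59.4 63.1]
```

Request:
servo_tool:
  moves: [0.003, 0, -0.1, 0, 0.7, 0.003, 0, -0.19, 0, 0.7, 0.003, 0, -0.27, 0, 0.7, 0.003, 0, -0.27, 0, 0.7, 0.003, 0, -0.27, 0, 0, 0.003, 0, -0.27, 0, 0, 0.003, 0, -0.27, 0, 0, 0.003, 0, -0.27, 0, 0, 0.003, 0, -0.27, 0, 0, 0.003, 0, -0.27, 0, 0, 0.003, 0, -0.27, 0, 0]

```text
t: 9.67
eef_pos: [648.7, -22.8, 48.4]
tcp_rot: [3.141, 0.0, 1.621]
ft_force: [-0.8, -0.4, 0.8]
opening: 0.263
grip_force: 0.0
```

The opening is 25 mm, which is below the jar's 42 mm, so the grasp missed. I look before moving.

```bash
python3 jars.py f top scene wrist
python3 - <<'E'
from h import *
a=ld('fs')[0][200:340,150:360];b=ld('fw')[0]
cv2.imwrite('pics/f.png',np.hstack([cv2.resize(a,(450,300)),cv2.resize(b,(400,300))])[:, :800])
E
```

```text
[648.7 -22.8  48.4] [3.141 0.    1.621] 0.2629311975871743 9.6667
top grn [406. 265.] 247 [ 427.7 -263.5   80.2] 78.9 [37. 39.  7.]
top wht [394. 230.] 247 [ 509.3 -238.1   80.4] 79.2 [38. 40.  6.]
scene grn [172. 191.] 68 [ 433.5 -268.    78.3] 78.1 [36. 27.  6.]
scene wht [170. 212.] 139 [ 511.4 -237.    78.7] 77.6 [40. 40.  6.]
wrist yel [279. 243.] 3577 [647.6 -22.3  92.4] 78.7 [41. 41. 34.]
```

View pics/f.png

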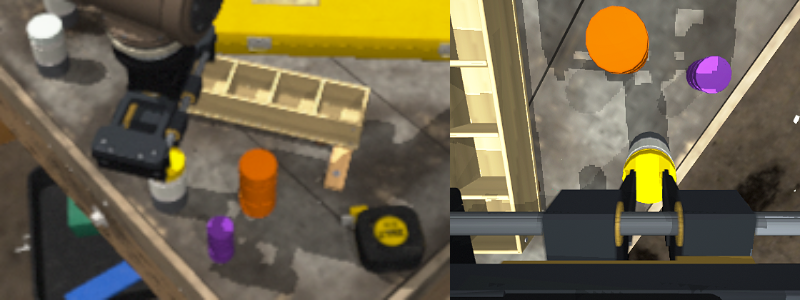

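The jar is still standing between the fingers, right half (650,175). The fingers were probably still closing, perhaps onto a narrower waist.

Request:
servo_tool:
  moves: [0, 0, 0, 0, 0, 0, 0, 0, 0, 0, 0, 0, 0, 0, 0]

```text
t: 10.07
eef_pos: [648.6, -22.8, 47.8]
tcp_rot: [3.142, -0.0, 1.621]
ft_force: [0.2, -0.6, 0.3]
opening: 0.006
grip_force: 0.0
```

```bash
python3 jars.py g wrist
python3 - <<'E'
from h import *
P,D,C=ld('gw');X=cloud(C,D);h=cv2.cvtColor(P,cv2.COLOR_BGR2HSV)
m=(cv2.inRange(h,(22,120,60),(36,255,255))>0)&(X[...,0]>600)&(X[...,1]<30)
q=X[m];print(len(q),np.percentile(q,[5,50,95],axis=0).round())
for s in('s','t'):
    p,d,c=ld('f'+s);Y=cloud(c,d);h=cv2.cvtColor(p,cv2.COLOR_BGR2HSV);m=(cv2.inRange(h,(22,120,60),(36,255,255))>0)&(Y[...,0]>600)&(Y[...,1]<40)&(Y[...,1]>-80);q=Y[m]
    if len(q):print(s,len(q),np.percentile(q,[5,50,95],axis=0).round())
a=ld('es')[0][240:320,190:300]
cv2.imwrite('pics/g.png',np.hstack([cv2.resize(P,(400,300)),cv2.resize(a,(400,300))]))
E
```

```text
[648.6 -22.8  47.8] [ 3.142 -0.     1.621] 0.006495356060087975 10.0667
wrist yel [279. 236.] 2937 [647.6 -22.   97.1] 78.6 [41. 41. 43.]
4566 [[623. -27.  70.]
 [647.  -7.  79.]
 [666.   9. 192.]]
s 116 [[633. -17.  71.]
 [652.  -9.  78.]
 [721.  16. 179.]]
```

View pics/g.png

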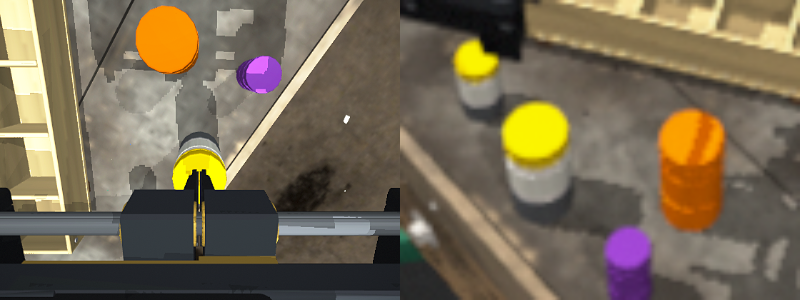

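Run:
```python
from h import *
for n in('ew','fw','gw'):
    P,D,C=ld(n);X=cloud(C,D);h=cv2.cvtColor(P,cv2.COLOR_BGR2HSV)
    m=(cv2.inRange(h,(22,120,60),(36,255,255))>0)&(abs(X[...,2]-78.5)<3)&(X[...,1]<35)
    q=X[m];print(n,len(q),q.min(0).round(1),q.max(0).round(1), np.argwhere(m).min(0),np.argwhere(m).max(0))
    # dark finger pixels near the lid
    m=(h[...,2]<60)&(X[...,1]<20)&(X[...,1]>-60)&(abs(X[...,0]-648)<50)&(D>0)&(X[...,2]>15)
    q=X[m];print('  dark z pct',np.percentile(q[:,2],[0,5,25,50]).round(), 'near lowest',q[q[:,2]<np.percentile(q[:,2],8)].mean(0).round())
```

```text
ew 1869 [627.3 -42.6  75.5] [668.5  -2.2  81.1] [175 257] [222 306]
  dark z pct [ 15. 234. 293. 307.] near lowest [645. -16. 225.]
fw 3079 [627.1 -42.9  75.5] [668.2  -1.7  80.7] [213 241] [284 316]
  dark z pct [ 15. 142. 188. 202.] near lowest [647. -11. 134.]
gw 2556 [627.2 -43.   75.5] [668.6  -1.5  80.8] [213 241] [285 317]
  dark z pct [ 15. 172. 189. 202.] near lowest [646.   1. 146.]
```

Run:
```python
from h import *
snap('scene','hs')
P,D,C=ld('gw');X=cloud(C,D)
for n in('gw','hs'):
    P,D,C=ld(n);X=cloud(C,D);h=cv2.cvtColor(P,cv2.COLOR_BGR2HSV)
    for z in range(30,180,10):
        m=(abs(X[...,2]-z)<5)&(abs(X[...,0]-648)<30)&(X[...,1]>-60)&(X[...,1]<15)&(D>0)
        q=X[m]
        if len(q):print(n,z,len(q),np.percentile(q,[5,95],axis=0).round().tolist(),'bgr',np.median(P[m],axis=0))
a=ld('gw')[0][180:330,200:360];b=ld('hs')[0][220:320,170:280]
cv2.imwrite('pics/h.png',np.hstack([cv2.resize(a,(400,375)),cv2.resize(b,(400,375))]))
```

```text
gw 30 168 [[631.0, -13.0, 25.0], [664.0, -2.0, 33.0]] bgr [142. 147. 145.]
gw 40 211 [[631.0, -12.0, 36.0], [664.0, -2.0, 44.0]] bgr [151. 160. 157.]
gw 50 237 [[631.0, -12.0, 46.0], [663.0, -2.0, 54.0]] bgr [150. 159. 155.]
gw 60 258 [[631.0, -12.0, 55.0], [663.0, -2.0, 62.0]] bgr [176. 179. 179.]
gw 70 358 [[629.0, -14.0, 67.0], [665.0, -2.0, 74.0]] bgr [  0. 143. 166.]
gw 80 2577 [[630.0, -29.0, 77.0], [665.0, -4.0, 80.0]] bgr [  0. 255. 255.]
gw 90 103 [[643.0, -13.0, 88.0], [651.0, -11.0, 95.0]] bgr [26. 21. 20.]
gw 100 204 [[641.0, -13.0, 96.0], [653.0, -11.0, 105.0]] bgr [24. 22. 21.]
gw 110 313 [[640.0, -13.0, 106.0], [654.0, -11.0, 115.0]] bgr [24. 22. 21.]
gw 120 290 [[639.0, -13.0, 115.0], [655.0, -10.0, 124.0]] bgr [25. 22. 21.]
gw 130 140 [[644.0, -13.0, 125.0], [649.0, -11.0, 134.0]] bgr [29. 21. 20.]
gw 140 150 [[646.0, -32.0, 136.0], [649.0, -12.0, 143.0]] bgr [43. 41. 37.]
gw 150 1 [[650.0, -27.0, 155.0], [650.0, -27.0, 155.0]] bgr [15. 12. 10.]
gw 160 33 [[646.0, -29.0, 155.0], [649.0, -23.0, 158.0]] bgr [16. 11. 10.]
gw 170 1322 [[624.0, 11.0, 171.0], [668.0, 13.0,
[... 312 characters left out ...]
[146. 154. 162.]
hs 70 26 [[648.0, -14.0, 65.0], [667.0, -1.0, 75.0]] bgr [ 47.5 133.  152.5]
hs 80 67 [[634.0, -17.0, 76.0], [662.0, -2.0, 80.0]] bgr [  0. 166. 200.]
hs 90 8 [[645.0, -14.0, 89.0], [654.0, -10.0, 94.0]] bgr [  2.5 102.5 123.5]
hs 100 10 [[642.0, -12.0, 96.0], [655.0, -9.0, 105.0]] bgr [13.5 52.5 60. ]
hs 110 8 [[642.0, -11.0, 106.0], [656.0, -9.0, 114.0]] bgr [18.5 50.  53. ]
hs 130 1 [[658.0, -14.0, 130.0], [658.0, -14.0, 130.0]] bgr [88. 85. 83.]
hs 140 10 [[657.0, -31.0, 136.0], [661.0, -10.0, 144.0]] bgr [52. 50. 50.]
hs 160 12 [[669.0, -34.0, 160.0], [673.0, -13.0, 165.0]] bgr [26.5 31.5 31.5]
hs 170 48 [[633.0, -35.0, 166.0], [673.0, 14.0, 175.0]] bgr [33.  42.5 44. ]
```

View pics/h.png

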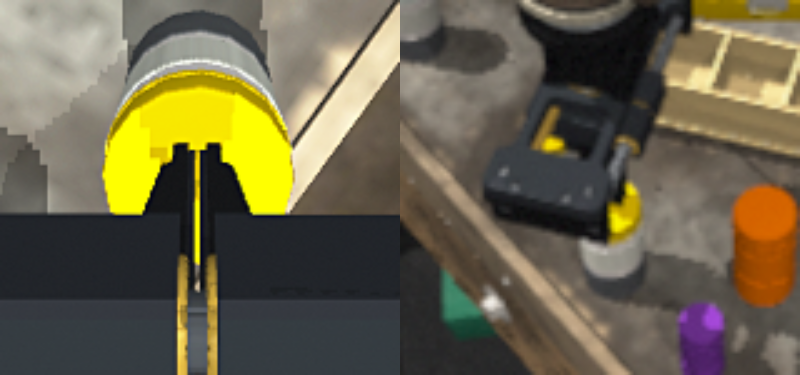

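Run:
```python
from h import *
for n,(x,y,z) in dict(w1=(494.4,10.5,324.4),ew=(646.6,-22.7,155.2),fw=(648.7,-22.8,48.4),gw=(648.6,-22.8,47.8)).items():
    P,D,C=ld(n);X=cloud(C,D);v=P.max(2)
    m=(v<60)&(abs(X[...,0]-x)<65)&(abs(X[...,1]-y-10.5)<4)&(D>0)&(X[...,2]>z-30)&(X[...,2]<z+110)
    print(n,m.sum(),[(b,int((m&(abs(X[...,2]-z-b)<2.5)).sum()), (np.percentile(X[m&(abs(X[...,2]-z-b)<2.5)][:,0],[1,99]).round()-x).tolist() if (m&(abs(X[...,2]-z-b)<2.5)).any() else 0) for b in range(-20,105,5)])
    print(get_calibration('wrist')['t'] if n=='gw' else '')
```

```text
w1 3207 [(-20, 0, 0), (-15, 0, 0), (-10, 0, 0), (-5, 0, 0), (0, 0, 0), (5, 0, 0), (10, 0, 0), (15, 0, 0), (20, 0, 0), (25, 0, 0), (30, 0, 0), (35, 0, 0), (40, 55, [-51.39999999999998, 50.60000000000002]), (45, 118, [-52.39999999999998, 51.60000000000002]), (50, 144, [-53.39999999999998, 52.60000000000002]), (55, 172, [-54.39999999999998, 53.60000000000002]), (60, 210, [-55.39999999999998, 53.60000000000002]), (65, 237, [-55.39999999999998, 54.60000000000002]), (70, 270, [-56.39999999999998, 55.60000000000002]), (75, 306, [-56.39999999999998, 55.60000000000002]), (80, 368, [-56.39999999999998, 55.60000000000002]), (85, 415, [-57.39999999999998, 56.60000000000002]), (90, 456, [-58.39999999999998, 57.60000000000002]), (95, 422, [-58.39999999999998, 57.60000000000002]), (100, 27, [-58.39999999999998, 57.60000000000002])]

ew 2961 [(-20, 0, 0), (-15, 0, 0), (-10, 0, 0), (-5, 0, 0), (0, 0, 0), (5, 0, 0), (10, 0, 0), (15, 0, 0), (20, 0, 0), (25, 0, 0), (30, 0, 0), (35, 0, 0), (40, 41, [-39.60000000000002, 35.39999999999998]), (45, 100, [-39.60000000000002, 35.39999999999998]), (50, 127, [-3
[... 1550 characters left out ...]
0), (35, 0, 0), (40, 35, [-6.600000000000023, 2.3999999999999773]), (45, 61, [-6.600000000000023, 2.3999999999999773]), (50, 84, [-8.600000000000023, 4.399999999999977]), (55, 120, [-8.600000000000023, 5.399999999999977]), (60, 137, [-9.600000000000023, 5.399999999999977]), (65, 159, [-9.600000000000023, 6.399999999999977]), (70, 193, [-10.600000000000023, 7.399999999999977]), (75, 82, [-9.600000000000023, 6.399999999999977]), (80, 68, [-4.600000000000023, 1.3999999999999773]), (85, 53, [-4.600000000000023, 0.39999999999997726]), (90, 28, [-2.6000000000000227, -0.6000000000000227]), (95, 15, [-2.6000000000000227, -0.6000000000000227]), (100, 0, 0)]
[-645.7089468   -48.52804921  253.23674977]
```

Run:
```python
from h import *
for n,(x,y,z) in dict(s0=(168.4,-601.6,175),bs=(504.7,-2.5,179.1),cs=(509,-94.4,16.3),ds=(508.6,-102.7,15.9),es=(646.6,-22.7,155.2)).items():
    P,D,C=ld(n);X=cloud(C,D);v=P.max(2)
    m=(v<70)&(abs(X[...,0]-x)<70)&(abs(X[...,1]-y)<25)&(D>0)&(X[...,2]>max(z-30,12))&(X[...,2]<z+130)
    print(n,[(b,int((m&(abs(X[...,2]-z-b)<5)).sum())) for b in range(-20,125,10)])
    if n=='s0':continue
b=ld('w1')[0]; c=ld('ds')[0][150:300,150:300]
cv2.imwrite('pics/i.png',np.hstack([cv2.resize(b[200:420],(400,400)),cv2.resize(c,(400,400))]))
s=state(); print(s['joints'].round(3),s['eef_pos'],s['tcp_rot'])
```

```text
s0 [(-20, 0), (-10, 0), (0, 0), (10, 0), (20, 0), (30, 0), (40, 0), (50, 0), (60, 0), (70, 0), (80, 0), (90, 0), (100, 0), (110, 0), (120, 0)]
bs [(-20, 0), (-10, 3), (0, 0), (10, 0), (20, 0), (30, 0), (40, 6), (50, 25), (60, 27), (70, 19), (80, 0), (90, 11), (100, 15), (110, 2), (120, 2)]
cs [(-20, 0), (-10, 0), (0, 0), (10, 0), (20, 0), (30, 0), (40, 6), (50, 13), (60, 10), (70, 5), (80, 5), (90, 6), (100, 5), (110, 3), (120, 4)]
ds [(-20, 0), (-10, 0), (0, 0), (10, 0), (20, 0), (30, 0), (40, 15), (50, 27), (60, 27), (70, 22), (80, 5), (90, 4), (100, 5), (110, 5), (120, 3)]
es [(-20, 0), (-10, 0), (0, 0), (10, 0), (20, 0), (30, 0), (40, 14), (50, 22), (60, 26), (70, 7), (80, 6), (90, 7), (100, 6), (110, 4), (120, 3)]
[-0.137  0.664  1.615  0.     0.862 -0.187] [648.53153395 -22.83551671  47.7828748 ] [-3.14158005e+00 -2.04390384e-05  1.62050229e+00]
```

View pics/i.png

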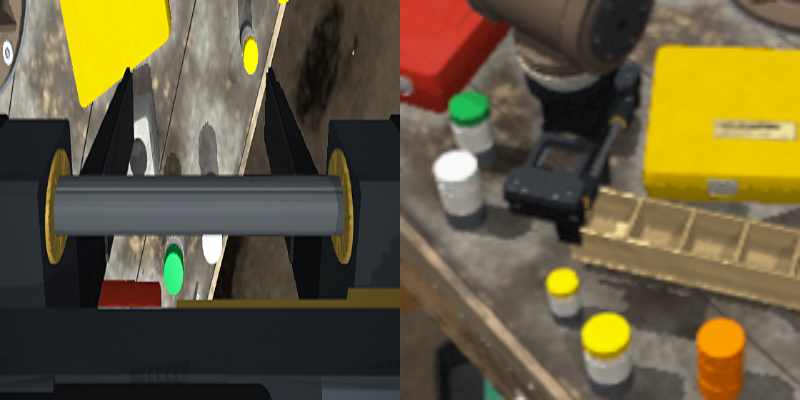

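The measurements show the fingertips are really about 38 mm above the reported TCP (seen in w1, ew, gw and ds). So the fingers shut just above the lid and the jar was not disturbed. From here I command heights 38 mm lower: raise, open, descend.

Request:
servo_tool:
  moves: [0, 0, 0.05, 0, 0, 0, 0, 0.06, 0, 0.7, 0, 0, 0.06, 0, 0.7, 0, 0, 0.06, 0, 0.7, 0, 0, 0.06, 0, 0.7, 0, 0, 0.06, 0, 0.7, 0, 0, 0.06, 0, 0.7, 0, 0, 0.06, 0, 0.7, 0, 0, 0.06, 0, 0.7, 0, 0, 0.06, 0, 0.7, 0, 0, 0.06, 0, 0.7]

```text
t: 11.08
eef_pos: [648.5, -22.8, 71.7]
tcp_rot: [-3.142, -0.0, 1.621]
ft_force: [0.3, -0.6, -0.1]
opening: 0.651
grip_force: 0.0
```

Request:
servo_tool:
  moves: [0, 0, -0.05, 0, 0.7, 0, 0, -0.1, 0, 0.7, 0, 0, -0.16, 0, 0.7, 0, 0, -0.16, 0, 0, 0, 0, -0.16, 0, 0, 0, 0, -0.16, 0, 0, 0, 0, -0.16, 0, 0, 0, 0, -0.16, 0, 0, 0, 0, -0.16, 0, 0, 0, 0, -0.16, 0, 0, 0, 0, -0.16, 0, 0]

```text
t: 12.0
eef_pos: [649.3, -22.9, 9.2]
tcp_rot: [3.139, 0.0, 1.621]
ft_force: [-0.8, 0.0, 6.5]
opening: 0.435
grip_force: 30.0
```

Gripped: 41 mm opening and 30 N. I lift and carry it to cell 2.

Request:
servo_tool:
  moves: [0, 0, 0.08, 0, 0, 0, 0, 0.16, 0, 0, 0, 0, 0.25, 0, 0, -0.08, 0.03, 0.25, 0, 0, -0.16, 0.06, 0.25, 0, 0, -0.24, 0.09, 0.25, 0, 0, -0.32, 0.126, 0.25, 0, 0, -0.363, 0.126, 0.25, 0, 0, -0.363, 0.126, 0.25, 0, 0, -0.363, 0.126, 0.25, 0, 0, -0.363, 0.126, 0.25, 0, 0]

```text
t: 12.92
eef_pos: [504.5, 27.4, 108.3]
tcp_rot: [3.14, 0.0, 1.62]
ft_force: [0.6, -0.3, -2.1]
opening: 0.434
grip_force: 30.0
```

```bash
cat > cellchk.py <<'E'
from h import *
import sys
n=sys.argv[1]
print(state()['eef_pos'].round(1),state()['opening'],state()['t'])
for v in('wrist','scene','top'):
    P,D,C=snap(v,n+v[0]); X=cloud(C,D); h=cv2.cvtColor(P,cv2.COLOR_BGR2HSV)
    r=(X[...,2]>52)&(X[...,2]<70)&(D>0)&(X[...,0]>455)&(X[...,0]<550)&(X[...,1]>-125)&(X[...,1]<180)&(h[...,1]<140)&(h[...,2]>90)&(h[...,0]<35)
    q=X[r]
    if len(q)>100:
        b=cv2.minAreaRect(q[:,:2].astype(np.float32)); print(v,'rim',len(q),np.round(b[0],1),np.round(b[1],1),round(b[2],2),'yrange',np.percentile(q[:,1],[.5,99.5]).round(1))
        for lo,hi in((-30,0),(60,100)):
            s=q[(q[:,1]>lo)&(q[:,1]<hi)]
            if len(s)>20:print('   x edges',lo,hi,np.percentile(s[:,0],[1,99]).round(1))
    m=(D>0)&(X[...,2]>65)&(X[...,2]<250)
    for nm,lo,hi in(('yel',(24,150,90),(34,255,255)),('grn',(50,120,50),(85,255,255)),('wht',(0,0,180),(179,30,255))):
        k,l,s,ce=cv2.connectedComponentsWithStats(cv2.inRange(h,lo,hi)*m.astype(np.uint8))
        for i in range(1,k):
            if s[i,4]>50:
                q=X[l==i];q=q[q[:,2]>np.percentile(q[:,2],90)-4]
                if np.ptp(q[:,0])<50 and np.ptp(q[:,1])<50:print('  ',v,nm,ce[i].round(),s[i,4],((q.max(0)+q.min(0))/2).round(1),'z',np.median(q[:,2]).round(1),np.ptp(q,0).round())
E
python3 cellchk.py k
```

```text
[504.5  27.4 108.3] 0.43362807271425385 12.9167
wrist rim 5272 [501.5  27.8] [ 58.2 273.4] 2.73 yrange [-108.2  164.7]
   x edges 60 100 [469.4 528.3]
   wrist yel [433. 175.] 58 [609.1  65.2  78.1] z 78.6 [15. 21.  3.]
   wrist yel [278. 267.] 5182 [503.3  40.  206.7] z 177.7 [41. 37. 64.]
   wrist wht [268. 229.] 76 [498.   43.4 155.4] z 155.6 [25. 10.  3.]
scene rim 831 [503.3  29.2] [ 62.4 274.5] 3.0 yrange [-106.8  166.5]
   x edges -30 0 [475.  536.3]
   x edges 60 100 [470.1 531.1]
   scene grn [176. 190.] 147 [ 430.6 -262.2   79.5] z 77.6 [41. 40.  7.]
   scene wht [171. 212.] 142 [ 511.4 -235.7   79.6] z 77.9 [40. 39.  8.]
top rim 160 [500.9  26.7] [ 58.2 274.6] 2.88 yrange [-109.7  164.7]
   top grn [406. 265.] 243 [ 428.8 -264.4   80. ] z 78.9 [39. 38.  6.]
   top wht [394. 230.] 250 [ 509.3 -237.9   80.5] z 79.3 [38. 40.  6.]
```

The wrist view gives the crate rim centre as (501.5, 27.8), 58×273 mm, which fits. I lower the jar into cell 2 and release.

Request:
servo_tool:
  moves: [-0.003, 0, -0.04, 0, 0, -0.003, 0, -0.08, 0, 0, -0.003, 0, -0.12, 0, 0, -0.003, 0, -0.16, 0, 0, -0.003, 0, -0.19, 0, 0, -0.003, 0, -0.2, 0, 0, -0.003, 0, -0.2, 0, 0, -0.003, 0, -0.2, 0, 0]

```text
t: 13.73
eef_pos: [502.6, 27.4, 27.7]
tcp_rot: [-3.142, 0.0, 1.62]
ft_force: [0.2, -0.3, -2.2]
opening: 0.434
grip_force: 30.0
```

Request:
servo_tool:
  moves: [0, 0, -0.001, 0, 0.7, 0, 0, -0.001, 0, 0.7, 0, 0, -0.001, 0, 0.7, 0, 0, -0.001, 0, 0.7, 0, 0, 0.08, 0, 0.7, 0, 0, 0.16, 0, 0.7, 0, 0, 0.25, 0, 0.7, 0, 0, 0.25, 0, 0.7, 0.003, -0.1, 0.25, 0, 0.7, 0.006, -0.2, 0.25, 0, 0.7, 0.009, -0.3, 0.25, 0, 0.7, 0.012, -0.4, 0.25, 0, 0.7]

```text
t: 14.73
eef_pos: [506.8, -134.0, 127.9]
tcp_rot: [3.141, 0.0, 1.621]
ft_force: [1.4, 0.6, 0.4]
opening: 0.701
grip_force: 0.0
```

Request:
servo_tool:
  moves: [0.003, -0.1, 0, 0, 0.7, 0.006, -0.2, 0, 0, 0.7, 0.009, -0.263, 0, 0, 0.7, 0.009, -0.263, 0, 0, 0.7, 0.009, -0.263, 0, 0, 0.7, 0.009, -0.263, 0, 0, 0.7]

```text
t: 15.23
eef_pos: [510.3, -237.0, 127.5]
tcp_rot: [-3.141, -0.001, 1.62]
ft_force: [0.2, 1.2, 0.2]
opening: 0.7
grip_force: 0.0
```

```bash
python3 cellchk.py l
```

```text
[ 510.3 -237.   127.5] 0.7001404405183603 15.2333
wrist rim 985 [508.  -99.1] [57.8 20.7] 2.67 yrange [-110.4  -89.6]
   wrist wht [280. 209.] 2322 [ 510.3 -237.4   78.1] z 78.7 [41. 41.  5.]
scene rim 887 [503.   29.5] [ 65.6 273.8] 1.9 yrange [-106.4  166.1]
   x edges -30 0 [474.8 535.2]
   x edges 60 100 [470.9 531.2]
   scene yel [267. 231.] 195 [502.4  29.3  96.5] z 95.8 [42. 40.  6.]
   scene grn [176. 190.] 148 [ 430.5 -261.3   79. ] z 77.4 [42. 41.  7.]
   scene wht [171. 212.] 141 [ 510.5 -236.6   78.4] z 77.8 [41. 40.  5.]
top rim 721 [501.1  27.1] [ 58.6 274. ] 2.82 yrange [-109.3  164.4]
   x edges -30 0 [474.7 530.7]
   x edges 60 100 [468.8 527.6]
   top yel [263. 182.] 187 [621.7  74.3  80. ] z 78.8 [35. 34.  7.]
   top yel [282. 231.] 238 [501.4  27.1  98.7] z 97.2 [38. 37.  7.]
   top wht [389. 228.] 72 [ 512.7 -227.2   80.9] z 79.1 [31. 19.  7.]
```

The yellow jar is seated: lid at 96 mm (18+78) and centred. Next is the white jar.

Request:
servo_tool:
  moves: [0.004, -0.002, -0.1, 0, 0.7, 0.004, -0.002, -0.2, 0, 0.7, 0.004, -0.002, -0.296, 0, 0.7, 0.004, -0.002, -0.296, 0, 0.7, 0.004, -0.002, -0.296, 0, 0, 0.004, -0.002, -0.296, 0, 0, 0.004, -0.002, -0.296, 0, 0, 0.004, -0.002, -0.296, 0, 0, 0.004, -0.002, -0.296, 0, 0, 0.004, -0.002, -0.296, 0, 0, 0.004, -0.002, -0.296, 0, 0]

```text
t: 16.3
eef_pos: [512.8, -238.9, 11.3]
tcp_rot: [3.139, 0.002, 1.62]
ft_force: [-2.6, -0.1, 9.5]
opening: 0.435
grip_force: 30.0
```

Request:
servo_tool:
  moves: [0, 0, 0.08, 0, 0, 0, 0, 0.16, 0, 0, 0, 0, 0.25, 0, 0, 0, 0, 0.25, 0, 0, -0.002, 0.1, 0.25, 0, 0, -0.005, 0.2, 0.25, 0, 0, -0.008, 0.3, 0.25, 0, 0, -0.01, 0.393, 0.25, 0, 0, -0.01, 0.393, 0.25, 0, 0, -0.01, 0.393, 0.25, 0, 0, -0.01, 0.393, 0.25, 0, 0]

```text
t: 17.22
eef_pos: [508.4, -81.4, 109.8]
tcp_rot: [3.141, 0.0, 1.621]
ft_force: [0.2, -0.6, -1.7]
opening: 0.434
grip_force: 30.0
```

```bash
python3 cellchk.py m
```

```text
[508.4 -81.4 109.8] 0.43400458139607034 17.2167
wrist rim 4136 [504.  -21.9] [ 58.2 165.8] 2.73 yrange [-99.1  59.5]
   x edges -30 0 [474.3 532.8]
   wrist yel [277.  46.] 4385 [501.5  27.4  96.3] z 96.6 [41. 42.  6.]
   wrist wht [289. 232.] 181 [519.2 -65.1 167.8] z 166.6 [14. 12.  6.]
   wrist wht [271. 230.] 51 [503.3 -60.5 167.6] z 166.9 [15.  4.  3.]
   wrist wht [279. 270.] 4597 [507.3 -69.1 207.9] z 177.3 [40. 37. 66.]
scene rim 826 [502.9  29.5] [ 62.5 273.8] 3.0 yrange [-105.9  166.3]
   x edges -30 0 [475.6 535.7]
   x edges 60 100 [470.1 531.1]
   scene yel [267. 231.] 192 [503.5  29.6  96.5] z 95.5 [39. 39.  6.]
   scene grn [175. 190.] 145 [ 430.2 -261.8   78.4] z 77.9 [39. 38.  7.]
top rim 455 [499.2  68.5] [ 58.8 191. ] 2.7 yrange [-23.1 164.4]
   x edges -30 0 [474.6 530.8]
   x edges 60 100 [468.8 527.2]
   top yel [263. 182.] 190 [621.6  74.2  80.2] z 79.3 [35. 34.  6.]
   top yel [282. 231.] 237 [501.5  27.   98.9] z 97.3 [37. 37.  7.]
   top grn [406. 265.] 248 [ 428.8 -263.8   80.7] z 79.7 [39. 38.  7.]
```

Request:
servo_tool:
  moves: [-0.002, 0.002, -0.04, 0, 0, -0.002, 0.002, -0.08, 0, 0, -0.002, 0.002, -0.12, 0, 0, -0.002, 0.002, -0.16, 0, 0, -0.002, 0.002, -0.19, 0, 0, -0.002, 0.002, -0.201, 0, 0, -0.002, 0.002, -0.201, 0, 0, -0.002, 0.002, -0.201, 0, 0]

```text
t: 18.03
eef_pos: [507.4, -81.3, 29.1]
tcp_rot: [3.141, 0.0, 1.619]
ft_force: [0.2, 0.0, -1.5]
opening: 0.434
grip_force: 30.0
```

Request:
servo_tool:
  moves: [0, 0, -0.001, 0, 0.7, 0, 0, -0.001, 0, 0.7, 0, 0, -0.001, 0, 0.7, 0, 0, -0.001, 0, 0.7, 0, 0, 0.08, 0, 0.7, 0, 0, 0.16, 0, 0.7, 0, 0, 0.25, 0, 0.7, 0, 0, 0.25, 0, 0.7, -0.04, -0.1, 0.25, 0, 0.7, -0.08, -0.2, 0.25, 0, 0.7, -0.12, -0.3, 0.25, 0, 0.7]

```text
t: 18.95
eef_pos: [460.4, -197.2, 129.1]
tcp_rot: [3.141, 0.0, 1.623]
ft_force: [0.9, 0.5, -0.0]
opening: 0.699
grip_force: 0.0
```

Request:
servo_tool:
  moves: [-0.04, -0.1, 0, 0, 0.7, -0.072, -0.155, 0, 0, 0.7, -0.072, -0.155, 0, 0, 0.7, -0.072, -0.155, 0, 0, 0.7, -0.072, -0.155, 0, 0, 0.7]

```text
t: 19.37
eef_pos: [432.2, -258.1, 128.9]
tcp_rot: [3.142, -0.0, 1.62]
ft_force: [0.3, 0.4, 0.5]
opening: 0.7
grip_force: 0.0
```

```bash
python3 cellchk.py n
```

```text
[ 432.2 -258.1  128.9] 0.7003961720029228 19.3667
wrist rim 484 [ 508.  -108.6] [57.9  3.7] 0.71 yrange [-110.6 -106.7]
   wrist grn [274. 214.] 2335 [ 427.8 -263.9   78.2] z 78.7 [41. 41.  5.]
scene rim 874 [502.1  29.8] [ 64.3 273.4] 2.2 yrange [-105.5  166.5]
   x edges -30 0 [474.8 534.7]
   x edges 60 100 [470.6 531.2]
   scene yel [267. 231.] 201 [502.4  29.4  96.6] z 95.6 [41. 40.  7.]
   scene grn [175. 191.] 146 [ 430.7 -262.3   78.5] z 77.8 [40. 41.  6.]
   scene wht [227. 221.] 153 [506.8 -78.1  96.6] z 95.8 [41. 38.  5.]
top rim 707 [501.1  26.8] [ 58.6 274.5] 2.86 yrange [-109.4  164.5]
   x edges -30 0 [474.7 531. ]
   x edges 60 100 [468.9 527.2]
   top yel [282. 231.] 243 [501.5  25.9  97.9] z 96.7 [38. 39.  7.]
   top grn [404. 264.] 177 [ 427.7 -260.7   79.7] z 79.3 [37. 31.  5.]
   top wht [328. 230.] 251 [505.  -80.6  98. ] z 96.9 [38. 39.  6.]
   top wht [518. 342.] 60 [ 254.9 -514.5   67.9] z 66.6 [17. 36.  6.]
```

The white jar is seated. Now I grasp the green one.

Request:
servo_tool:
  moves: [-0.007, -0.016, -0.05, 0, 0.7, -0.007, -0.016, -0.1, 0, 0.7, -0.007, -0.016, -0.2, 0, 0.7, -0.007, -0.016, -0.298, 0, 0.7, -0.007, -0.016, -0.298, 0, 0, -0.007, -0.016, -0.298, 0, 0, -0.007, -0.016, -0.298, 0, 0, -0.007, -0.016, -0.298, 0, 0, -0.007, -0.016, -0.298, 0, 0, -0.007, -0.016, -0.298, 0, 0, -0.007, -0.016, -0.298, 0, 0, -0.007, -0.016, -0.298, 0, 0]

```text
t: 20.52
eef_pos: [430.2, -265.6, 11.9]
tcp_rot: [3.139, 0.002, 1.621]
ft_force: [-1.2, 0.7, 9.7]
opening: 0.435
grip_force: 30.0
```

Request:
servo_tool:
  moves: [0, 0, 0.1, 0, 0, 0, 0, 0.2, 0, 0, 0, 0, 0.32, 0, 0, 0, 0, 0.32, 0, 0, 0.02, 0.1, 0.32, 0, 0, 0.03, 0.2, 0.32, 0, 0, 0.05, 0.3, 0.32, 0, 0, 0.07, 0.4, 0.32, 0, 0, 0.09, 0.5, 0.32, 0, 0, 0.11, 0.6, 0.32, 0, 0, 0.13, 0.7, 0.32, 0, 0, 0.15, 0.8, 0.32, 0, 0]

```text
t: 21.52
eef_pos: [489.2, 57.2, 138.5]
tcp_rot: [3.14, 0.0, 1.62]
ft_force: [1.0, -1.4, -2.4]
opening: 0.436
grip_force: 30.0
```

Request:
servo_tool:
  moves: [0.01, 0.1, 0, 0, 0, 0.021, 0.199, 0, 0, 0, 0.021, 0.199, -0.05, 0, 0, 0.021, 0.199, -0.07, 0, 0, 0.021, 0.199, -0.07, 0, 0, 0.021, 0.199, -0.07, 0, 0]

```text
t: 22.02
eef_pos: [497.4, 133.8, 109.9]
tcp_rot: [-3.141, 0.0, 1.62]
ft_force: [0.3, 0.1, -2.2]
opening: 0.436
grip_force: 30.0
```

```bash
python3 cellchk.py o
```

```text
[497.4 133.8 109.9] 0.4357199165077347 22.0167
wrist rim 1614 [499.1  78.6] [ 58.1 172.7] 2.83 yrange [ -3.4 165.8]
   x edges -30 0 [474.4 531.4]
   wrist yel [278. 348.] 1738 [501.6  36.9  96.1] z 96.7 [41. 25.  5.]
   wrist grn [278. 265.] 5431 [496.3 146.  207.2] z 176.8 [41. 38. 67.]
   wrist wht [277. 230.] 151 [495.7 148.5 154.5] z 154.9 [39. 16.  5.]
scene rim 838 [502.6  29.7] [ 62.1 273.1] 2.92 yrange [-105.2  166.2]
   x edges -30 0 [475.5 534.8]
   x edges 60 100 [471.6 530.4]
   scene yel [267. 231.] 199 [503.9  29.2  96.4] z 95.5 [41. 40.  6.]
   scene wht [227. 221.] 154 [507.2 -78.6  97.6] z 96.0 [40. 38.  7.]
top rim 495 [502.9 -12.2] [ 58.4 196.1] 2.94 yrange [-109.6   84.7]
   x edges -30 0 [474.7 530.7]
   x edges 60 100 [469.6 527.4]
   top yel [282. 231.] 241 [501.6  27.   98. ] z 96.7 [38. 37.  7.]
   top wht [328. 230.] 254 [505.1 -80.5  98.1] z 96.9 [38. 40.  7.]
```

Request:
servo_tool:
  moves: [0, 0.005, -0.02, 0, 0, 0, 0.005, -0.06, 0, 0, 0, 0.005, -0.11, 0, 0, 0, 0.005, -0.16, 0, 0, 0, 0.005, -0.19, 0, 0, 0, 0.005, -0.2, 0, 0, 0, 0.005, -0.2, 0, 0, 0, 0.005, -0.2, 0, 0]

```text
t: 22.83
eef_pos: [497.9, 136.5, 29.9]
tcp_rot: [3.141, -0.0, 1.62]
ft_force: [0.3, 0.0, -2.6]
opening: 0.433
grip_force: 30.0
```

Request:
servo_tool:
  moves: [0, 0, -0.001, 0, 0.7, 0, 0, -0.001, 0, 0.7, 0, 0, -0.001, 0, 0.7, 0, 0, -0.001, 0, 0.7, 0, 0, 0.08, 0, 0.7, 0, 0, 0.16, 0, 0.7, 0, 0, 0.3, 0, 0.7, 0, 0, 0.4, 0, 0.7, -0.05, -0.1, 0.4, 0, 0.7, -0.1, -0.2, 0.4, 0, 0.7, -0.15, -0.3, 0.4, 0, 0.7, -0.15, -0.4, 0.4, 0, 0.7]

```text
t: 23.83
eef_pos: [436.0, -15.6, 190.4]
tcp_rot: [3.141, 0.0, 1.622]
ft_force: [1.2, -0.1, 0.3]
opening: 0.7
grip_force: 0.0
```

Request:
servo_tool:
  moves: [0, -0.1, 0, 0, 0.7, 0, -0.2, 0, 0, 0.7, 0, -0.3, 0, 0, 0.7, 0, -0.4, 0, 0, 0.7, 0, -0.5, 0, 0, 0.7, 0, -0.6, 0, 0, 0.7, 0, -0.7, 0, 0, 0.7, 0, -0.7, 0, 0, 0.7]

```text
t: 24.5
eef_pos: [438.4, -301.0, 189.6]
tcp_rot: [3.141, 0.002, 1.617]
ft_force: [-0.1, 0.2, -0.6]
opening: 0.702
grip_force: 0.0
```

```bash
python3 cellchk.py p; cp pics/ps.png pics/final.png
```

```text
[ 438.4 -301.   189.6] 0.7016796375454641 24.5
scene rim 905 [502.1  29.6] [ 64.2 273.5] 2.73 yrange [-105.6  166.3]
   x edges -30 0 [475.5 535.2]
   x edges 60 100 [470.7 531. ]
   scene yel [267. 231.] 198 [502.8  29.   96.2] z 95.5 [40. 40.  5.]
   scene grn [311. 240.] 201 [497.1 139.5  96.6] z 95.7 [42. 39.  6.]
   scene wht [227. 221.] 153 [507.7 -78.3  96.2] z 95.6 [41. 39.  5.]
top rim 690 [500.9  26.8] [ 58.6 274.1] 2.76 yrange [-109.5  164.3]
   x edges -30 0 [474.1 530.9]
   x edges 60 100 [468.7 527.3]
   top yel [282. 231.] 243 [501.5  27.1  98.8] z 97.1 [38. 37.  8.]
   top grn [234. 233.] 238 [495.4 137.1  98.3] z 97.3 [37. 40.  6.]
   top wht [328. 230.] 252 [505.1 -80.5  98.1] z 97.1 [38. 40.  7.]
```

View pics/final.png

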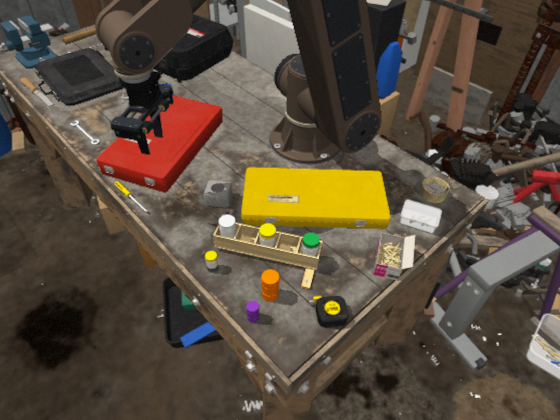

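The final view shows the white, yellow and green jars seated upright in the crate at (228,225), (268,235) and (312,243), all lids at 96 mm. The bystanders have not moved, no other jars are on the bench and the arm is clear.

```bash
python3 -c "
from cell import *
print(job_done())"
```

```text
the job is handed in; nothing more can be done
None
```

The job is handed in with no verdict returned: by the last camera check, the crate lies flat and level, cells up, with its end at the batten, and all three jars present (yellow, white, green) stand upright on the floors of cells 2, 4 and 0; the mid-tip toe reading was about 22 mm, right at step 2's limit.

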